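# Dispense a setting blank and gather the tray

### The job

Twist the black spring-return knob of the blank feeder clockwise to its stop and let it spring back, so that its brass blank drops down the chute into the aluminium tray. Then take the tray by its carrying bar, lift it clear of the bench and the feeder, and tilt it until all five brass blanks have slid together into the tray's cut-off corner. Finish while still holding the tray tilted in the air and still, with the blanks gathered there; leave the other bench tools where they are.

Things in the scene. Friction and masses are not known exactly. Their poses are not given: they have to be found in the camera images.
- feeder: Grey steel block fixed on the bench, its deck 80 mm up. Origin on the bench under the knob axle, z up; the block spans x -40 to +70, y -28 to +60 mm. Under the knob a sweeping arm (8 mm square, 60 mm long) pushes the blank along the deck onto the chute as the knob turns clockwise.
- knob (a joint): Angle of the feeder's knob (rad): 0 at rest, grows as the knob is turned clockwise seen from above, stop at 1.0. A spring returns it to 0 when let go (about 0.03 N m at rest, 0.15 N m at the stop). The blank leaves the deck only near the stop.
- knob_grip (a point): Point on the knob axle, 121 mm above the bench, at the height to grip; fixed to the feeder. The knob is a black lobed disc 52 mm across (top 98 mm above the bench) with an upright bar grip 52 mm long, 14 mm thick, from 98 to 134 mm above the bench. The bar lies along the feeder's x axis when the joint reads 0 and turns with it.
- chute_lip (a point): Middle of the steel chute's lower lip, upper face, 40 mm above the bench, metal 3 mm thick. The chute is 34 mm wide and slopes from the deck down to here along the feeder's -y. At the start the lip overhangs the tray's long +y wall by about 12 to 20 mm, some 45 mm to the +x side of the tray's middle.
- tray: Open aluminium tray, 160 mm (x) x 130 mm (y), walls 28 mm high and 3 mm thick, floor 3 mm, about 0.25 to 0.5 kg. Origin under the centre, z up. Its corner at -x, -y is cut off by a diagonal wall (30 mm off each side); the other three corners are square. A wooden carrying bar runs along x over the middle, on a 22 mm wide upright at each end.
- tray_bar (a point): Middle of the carrying bar, 80 mm above the tray's underside (0, 0, 80 in the tray's axes). The bar is 160 mm long, 14 mm thick (y) and 18 mm high (71 to 89 mm).
- cut_corner (a point): Point on the tray's inner floor against the middle of the diagonal wall of the cut-off corner (-63, -48, 3 mm in the tray's axes).
- cut_corner_under (a point): Underside of the tray at the middle of the diagonal wall (-65, -50, 0 mm in the tray's axes), the lowest point when the tray tilts into that corner.
- blank1: Polished brass blank, a short cylinder 16 mm across and 8 mm high, 14 g, origin in the centre of its lower face. Lies loose in the tray at the start. All blanks are slippery: they begin to slide at 6 to 8 degrees of tilt, and need about 15 to 25 degrees to slide along a wall into the corner.
- blank2: Polished brass blank, a short cylinder 16 mm across and 8 mm high, 14 g, origin in the centre of its lower face. Lies loose in the tray at the start.
- blank3: Polished brass blank, a short cylinder 16 mm across and 8 mm high, 14 g, origin in the centre of its lower face. Lies loose in the tray at the start.
- blank4: Polished brass blank, a short cylinder 16 mm across and 8 mm high, 14 g, origin in the centre of its lower face. Lies loose in the tray at the start.
- blank5: Polished brass blank, a short cylinder 16 mm across and 8 mm high, 14 g, origin in the centre of its lower face. Lies on the feeder's deck at the start, beside the knob. All blanks are slippery: they begin to slide at 6 to 8 degrees of tilt, and need about 15 to 25 degrees to slide along a wall into the corner.
- vise: Bystander: black steel ball vise 72 mm across and 90 mm high. Leave alone.
- graver: Bystander: graver lying down, 60 mm wooden mushroom handle 32 mm thick, and a 70 mm steel blade. Leave alone.
- ring_block: Bystander: wooden block 80 x 50 x 30 mm with three brass pins 30 mm high. Leave alone.
There are look-alikes about, which are no part of the job. Leave any pink look-alike of the tray alone.

How it is judged (in metres and radians):
On the way, in this order (a step that is already met when the one before it is completed fails the run):
1. the knob is twisted to its stop (value of joint knob above 0.93 rad), for 0.1 s.
2. the knob is let go and has sprung back, and the blank is in the tray (value of joint knob below 0.1 rad and contact force between the fingers and feeder below 0.1 N and x of blank5 in the frame of tray between -0.08 and 0.08 m and y of blank5 in the frame of tray between -0.065 and 0.065 m and z of blank5 in the frame of tray between -0.01 and 0.03 m), for 0.2 s.
At the end, for the whole second after the job is handed in: All five blanks at rest within 60 mm of the floor point at the cut-off corner; tray held still by the fingers, tilted 12 to 51 degrees, cut-off corner over 12 mm above the bench, touching neither feeder nor bench tools; knob sprung back (below 0.1 rad) (distance between each of blank1, blank2, blank3, blank4, blank5 and cut_corner below 0.06 m and angle between tray's own z axis and vertical between 0.2 and 0.9 rad and height (world z) of cut_corner_under above 0.012 m and contact force between tray and feeder below 0.1 N and contact force between tray and vise below 0.1 N and contact force between tray and graver below 0.1 N and contact force between tray and ring_block below 0.1 N and contact force between the fingers and tray above 1 N and linear speed of tray below 0.03 m/s and linear speed of each of blank1, blank2, blank3, blank4, blank5 below 0.04 m/s and value of joint knob below 0.1 rad); the arm keeps its last pose, push and grip.
It fails at once if a bench tool (vise, graver or pin block) is moved by more than 20 mm (distance of any of vise, graver, ring_block from where it was at the start of the episode above 0.02 m).
It also fails if it takes over 61 s, if anything falls off the work surface, if the arm or the gripper's body presses on something with over 40 N, if the wrist force passes 120 N, or if a joint passes its speed limit or range.

### The arm

A 7-joint arm with a two-finger parallel gripper is mounted at the origin on the work surface. World frame = base frame: x ahead of the robot, y to its left, z up, the work surface at z = 0. Lengths are in mm, angles in degrees, forces in N, time in s.
With the tool pointing down it reaches from about 400 to 850 mm from the base axis. Payload 4.5 kg.
Tool frame: the origin (TCP) lies on the centre line of the jaws, within the pads' length; the fingertips stand 11 mm ahead of it and the grasp point (between the pads) lies 8 mm behind it; z points along the fingers, y is the line along which they close (so a half turn about z gives the same grasp; the last joint's range is limited). The gripper opens to 85 mm and grips with 20 to 120 N. Pads are 22 mm wide; open, the fingers measure 114 mm over their backs; the gripper's body (76 mm by 85 mm) begins 54 mm behind the grasp point. The pads swing forward as they close: fully open they stand 13 mm farther back than shut.
Start: joints at [68.457, 39.483, -11.15, 89.685, 9.013, 51.709, -12.324], TCP at [249.047, -573.263, 221.517] pointing down, gripper open.
Joint ranges: [-172.22, 172.22], [-26.19, 119.32], [-84.43, 86.54], [7.71, 146.69], [-57.33, 237.33], [2.42, 119.75], [-152.13, 152.13]. Speed limits (degrees/s): [147.25, 147.25, 180, 180, 180, 180, 180].

### API

Orientations are given as a 3x3 rotation matrix whose columns are the frame's x, y, z axes.
In Python, from cell import arm, fingers, telemetry, optics, order gives the robot as it stands. Calls block until the motion is done:
- arm.movep(position, orientation): joint-space move of the TCP to a pose.
- arm.move_linear(position, frame=None, v=150, stop_force=None): straight line of the TCP; frame=None keeps the orientation; v is the mean speed in mm/s. With stop_force (N) it stops when the force on the tool has changed by that much, and returns True; else False.
- arm.move_joints(angles): joint-space move.
- fingers.let_go() and fingers.close(f_grip=None): open the fingers fully, or close them until they stop; f_grip is the grip in N (None keeps the last).
- arm.sleep(seconds).
- arm.solve_ik(position, orientation): joint angles nearest the present ones, or None.
- telemetry.sense(): the state.
- optics.camera(name): name is "scene" or "side" or "wrist"; returns the picture (384x512x3 uint8, red, green, blue); there is no depth.
- optics.camera_model(name): a dict with "mtx" (3x3 intrinsics, pixels), "k1" (the pictures are not rectified: a ray, as slopes to the right and down, at radius r is drawn at 1 + k1 r^2 times it, then the intrinsics apply), "T" (4x4, takes a point from camera to world coordinates); the wrist camera has in their place "tool_from_camera" (4x4, takes a point from camera to tool coordinates, whose origin is the TCP and whose axes are the flange's). Camera axes: x right, y down, z forward; pixel columns grow to the right and rows downward; lengths in mm; the calibration is good to about 2 mm. A picture is of the moment at which its call begins: read the wrist's pose just before it. camera_model takes no time and is no camera call.
A pose or a line that the arm cannot do raises arm.MotionError and nothing moves.
- order.job_done(): hands the job in; it is judged then, once.
The state is a dict: "time_s": time; "joint_pos": joint angles; "qvel": joint speeds; "joint_torque": joint torques, N m; "tool_pos": TCP position; "tcp_rot": TCP orientation; "force": force on the tool from outside, world axes, zero at the start; "torque": the same for the moment, N m; "opening": finger opening in mm; "gripper_force": force on a finger pad.
Only numpy, scipy, OpenCV 4.12 (cv2) and the standard library are available. Lean on these libraries where they do the work, as an engineer would, in place of code of your own. Each camera call takes 0.05 s, during which the arm holds its last target. There are 200 camera calls.

## Working session

There is one attempt and no reset: what is moved stays moved. The work goes in short steps, each a Python script; the robot and the scene stay as the last script left them, time stands still between calls to the robot, and variables do not carry over. Pictures are saved under pics/ and viewed, at most 10 in all, crops included, and the job is handed in when it is done.

```bash
ls; mkdir -p pics
python3 - <<'E'
from cell import arm, fingers, telemetry, optics, order
import cv2, numpy as np
for n in ("scene","side"):
    im=optics.camera(n); cv2.imwrite(f"pics/{n}0.png",im[...,::-1]); m=optics.camera_model(n); print(n,m)
print(optics.camera_model("wrist")); s=telemetry.sense();print(s)
a=cv2.imread("pics/scene0.png");
E
```

```text
pics
scene {'mtx': array([[424.37173053,   0.        , 252.38675117],
       [  0.        , 424.37173053, 191.05509268],
       [  0.        ,   0.        ,   1.        ]]), 'k1': -0.006479929378617392, 'T': array([[ 1.58156130e-01,  6.70363411e-01, -7.24982438e-01,
         1.36285627e+03],
       [ 9.87361081e-01, -1.14977505e-01,  1.09079187e-01,
        -1.37068058e+02],
       [-1.02339760e-02, -7.33070986e-01, -6.80075139e-01,
         8.71922057e+02],
       [ 0.00000000e+00,  0.00000000e+00,  0.00000000e+00,
         1.00000000e+00]])}
side {'mtx': array([[369.42129705,   0.        , 258.94472498],
       [  0.        , 369.42129705, 191.66803379],
       [  0.        ,   0.        ,   1.        ]]), 'k1': -0.056989111279915156, 'T': array([[-9.85962996e-01, -1.06319119e-01,  1.28737005e-01,
         4.11258243e+02],
       [-1.65889191e-01,  5.36452076e-01, -8.27465979e-01,
         8.48395539e+02],
       [ 1.89142206e-02, -8.37206913e-01, -5.46559088e-01,
         6.92213342e+02],
       [ 0.00000000e+00,  0.00000000e+00,  0.00000000e+00,
         1.00000000e+00]])}
{'mtx'
[... 681 characters left out ...]
35344]), 'qvel': array([-0.09030571, -0.12852734, -0.06818597, -0.17659707, -0.00174982,
        0.15041155, -0.00132254]), 'joint_torque': array([-3.16535479e-03, -5.40596437e+01, -1.27115663e+00, -1.58983880e+01,
        9.43991065e-03,  4.45420446e-03, -3.01971973e-06]), 'tool_pos': array([ 248.70955614, -572.71120179,  220.76947382]), 'tcp_rot': array([[ 9.17199592e-01,  3.98427285e-01, -7.79324893e-04],
       [ 3.98428030e-01, -9.17198365e-01,  1.50444345e-03],
       [-1.15384199e-04, -1.69037980e-03, -9.99998565e-01]]), 'force': array([-1.43695224, -0.01695732, -0.20070451]), 'torque': array([-0.00326935, -0.01835733, -0.01462699]), 'gripper_force': 0.0, 'opening': 85.65223928270565}
```

View pics/scene0.png

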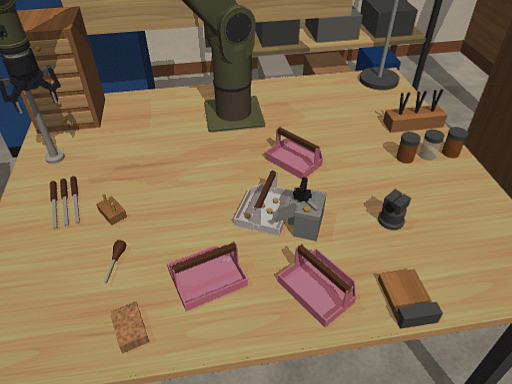

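View pics/side0.png

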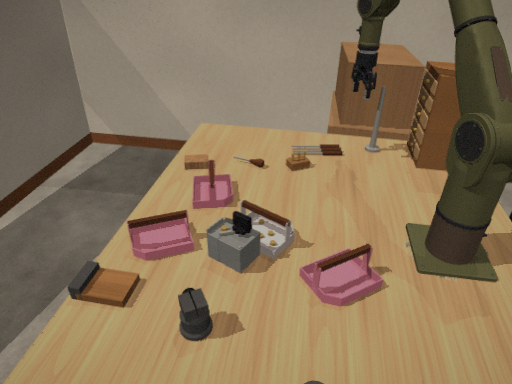

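The silver tray is at scene (262,208), beside the feeder (308,212) with its knob at (303,188). The look-alikes are pink trays at (295,152), (207,275) and (316,283). I choose the silver tray and check it in a close crop.

```bash
cat > h.py <<'E'
from cell import arm, fingers, telemetry, optics, order
import cv2, numpy as np
def cam(n, s=None):
    m=optics.camera_model(n)
    if n=="wrist":
        P=np.eye(4);P[:3,:3]=s["tcp_rot"];P[:3,3]=s["tool_pos"];T=P@m["tool_from_camera"]
    else: T=m["T"]
    return m["mtx"],m["k1"],T
def ray(c,uv):
    K,k,T=c; d=np.array([(uv[0]-K[0,2])/K[0,0],(uv[1]-K[1,2])/K[1,1]]);u=d.copy()
    for _ in range(10): u=d/(1+k*(u@u))
    return T[:3,3],T[:3,:3]@np.array([u[0],u[1],1])
def onz(c,uv,z):
    o,d=ray(c,uv); return o+d*(z-o[2])/d[2]
def proj(c,p):
    K,k,T=c; q=T[:3,:3].T@(np.asarray(p,float)-T[:3,3]);u=q[:2]/q[2];u=u*(1+k*(u@u));return K[:2,:2]@u+K[:2,2]
def look(name):
    s=telemetry.sense(); im=optics.camera("wrist"); cv2.imwrite(f"pics/{name}.png",im[...,::-1]); np.savez(f"pics/{name}.npz",R=s["tcp_rot"],p=s["tool_pos"]);return s
def wcam(name):
    d=np.load(f"pics/{name}.npz");return cam("wrist",dict(tcp_rot=d["R"],tool_pos=d["p"]))
E
python3 - <<'E'
from h import *
a=cv2.imread("pics/scene0.png")[160:250,220:340];b=cv2.imread("pics/side0.png")[190:280,190:310]
cv2.imwrite("pics/crop.png",np.hstack([cv2.resize(x,(400,300),interpolation=cv2.INTER_CUBIC)[:300] for x in (a,b)]))
c=cam("scene")
for n,uv,z in [("bar end far",(272,175),89),("bar near",(259,206),89),("knob",(303,190),121),("tray c",(262,210),3)]: print(n,onz(c,uv,z))
E
```

```text
bar end far [471.73125874  53.69718724  89.        ]
bar near [587.85317652  -3.54088644  89.        ]
knob [580.64534124 113.95082381 121.        ]
tray c [520.20875383  16.86066538   3.        ]
```

View pics/crop.png

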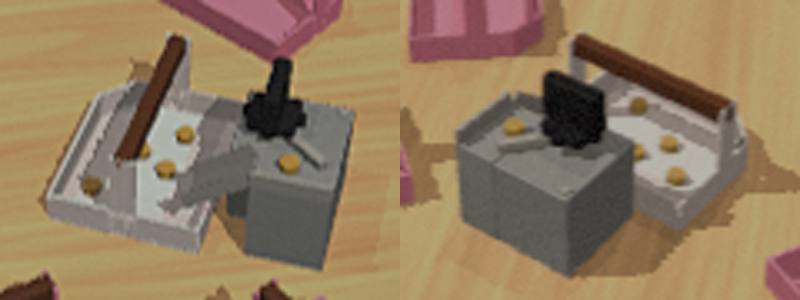

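The crop confirms it: the silver tray has four blanks loose in it and the feeder holds the fifth beside the knob. The tray's cut corner is at crop (95,95), toward the robot and right. Next, a look from above.

Run:
```python
from h import *
t=np.radians(-26);x=np.array([np.cos(t),np.sin(t),0]);z=np.array([0,0,-1.]);R=np.c_[x,np.cross(z,x),z]
arm.movep([540,60,330],R); arm.sleep(.3)
s=look("w1");print(s["time_s"],s["tool_pos"],s["joint_pos"])
im=cv2.imread("pics/w1.png");cv2.imwrite("pics/w1b.png",cv2.resize(im,(800,600),interpolation=cv2.INTER_CUBIC))
```

```text
2.9 [540.04483598  59.67150267 329.95026388] [  -9.47891664   26.03872312   -2.66421324   95.33213191    1.37206918
   58.66596991 -128.6178354 ]
```

View pics/w1b.png

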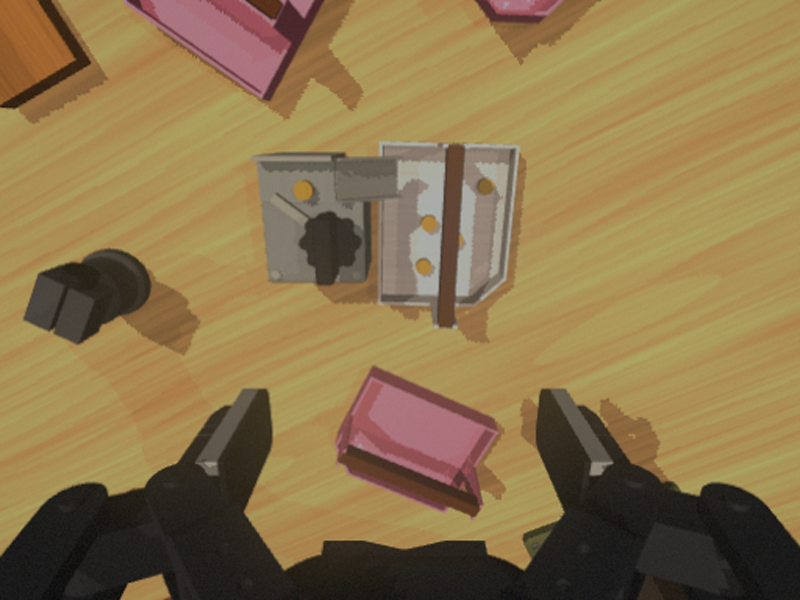

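The view shows the tray bar from (455,145) to (446,325), tray rim corners at (380,142), (519,147) and (379,303), and the knob disc around (330,241) with its bar pointing down to (326,283). The chute ends at (398,198), blank5 is at (303,190) and the vise is at (85,300).

```bash
cat > m.py <<'E'
from h import *
c=wcam("w1")
f=lambda n,u,v,z:(print(n,onz(c,(u/1.5625,v/1.5625),z).round(1)),onz(c,(u/1.5625,v/1.5625),z))[1]
im=cv2.imread("pics/w1.png");hsv=cv2.cvtColor(im,cv2.COLOR_BGR2HSV)
A=f("rim -y? +x+y",380,142,28);B=f("rim +x-y",519,147,28);C=f("rim -x+y",379,303,28)
print("sizes",np.linalg.norm(A-B),np.linalg.norm(A-C),"centre",(B+C)/2)
# brown bar
m=cv2.inRange(hsv,(0,60,20),(15,200,110));m[:, :270]=0;m[:,310:]=0;m[:85]=0;m[215:]=0
n,l,st,ce=cv2.connectedComponentsWithStats(m);i=1+np.argmax(st[1:,4]);ys,xs=np.where(l==i)
r=cv2.minAreaRect(np.c_[xs,ys].astype(np.float32));print(st[i],r)
# dark knob
k=(im.max(2)<62).astype(np.uint8);k[:,:185]=0;k[:,240:]=0;k[:120]=0;k[190:]=0
n,l,st,ce=cv2.connectedComponentsWithStats(k);i=1+np.argmax(st[1:,4]);print(st[i],ce[i])
f("bar far",455,145,89);f("bar near",446,325,89)
f("knob disc c",331,241,98);f("knob bar near end top",327,283,134)
a=f("feed deck -x-y? ",371,281,80);b=f("feed -x+y",270,283,80);d=f("feed +x+y",262,162,80);print(np.linalg.norm(a-b),np.linalg.norm(b-d))
f("lip1",398,160,40);f("lip2",398,198,40)
crop=cv2.resize(im[85:195,155:340],(800,476),interpolation=cv2.INTER_CUBIC);
crop=np.clip(crop.astype(float)*1.6+15,0,255).astype(np.uint8);cv2.imwrite("pics/w1c.png",crop)
E
python3 m.py
```

```text
rim -y? +x+y [620.7  45.2  28. ]
rim +x-y [560.2 -68.6  28. ]
rim -x+y [480.3 117.8  28. ]
sizes 128.92746390243175 158.04246771536785 centre [520.2788735   24.58238368  28.        ]
[ 279   93   19  116 1240] ((287.8064270019531, 150.51687622070312), (12.366600036621094, 115.54069519042969), 3.1507160663604736)
[192 136  39  45 920] [212.         153.94891304]
bar far [591.5 -10.6  89. ]
bar near [452.6  60.   89. ]
knob disc c [567.7 114.5  98. ]
knob bar near end top [544.3 125.  134. ]
feed deck -x-y?  [517.6 104.   80. ]
feed -x+y [555.9 186.8  80. ]
feed +x+y [648.8 137.9  80. ]
91.18843802384144 104.95230091713233
lip1 [599.6  37.   40. ]
lip2 [569.  52.  40.]
```

View pics/w1c.png

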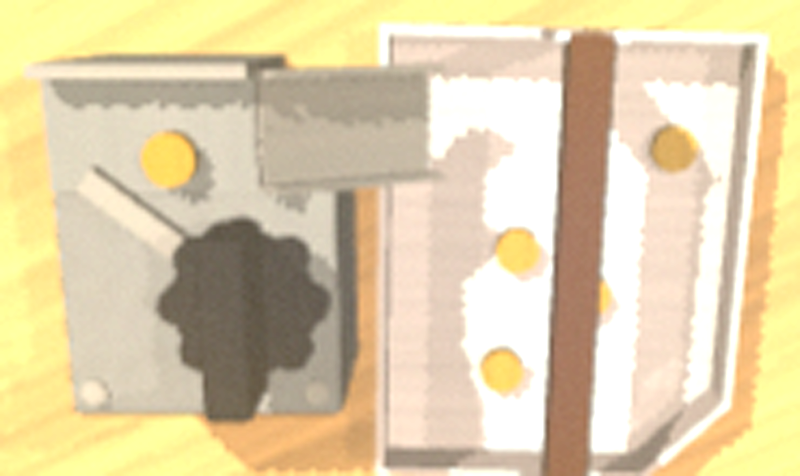

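Geometry checks out: the tray measures 129 x 158 mm, its bar middle is at about (521,25) and its yaw is about -27°. The knob axle is at about (567,114). The lip sits at tray (48,47), as described. Now the knob twist.

```bash
cat >> h.py <<'E'
def RD(deg):
    t=np.radians(deg);x=np.array([np.cos(t),np.sin(t),0]);z=np.array([0,0,-1.]);return np.c_[x,np.cross(z,x),z]
E
python3 - <<'E'
from h import *
k=np.array([567,114,113.])
a0=-26.5
arm.movep(k+[0,0,70],RD(a0))
print("hit",arm.move_linear(k,v=80,stop_force=15))
fingers.close(50); s=telemetry.sense();print(s["opening"],s["force"],s["tool_pos"],s["joint_pos"],s["time_s"])
E
```

```text
hit False
12.610376950846224 [1.81511987 3.43567552 1.35916858] [567.88806421 115.48887828 113.42020996] [ -14.56720613   44.39089813   -2.4784138   103.54388532    3.1336024
   31.98372642 -135.43518329] 5.3167
```

Run:
```python
from h import *
k=np.array([567.8,115.3,113.])
a0=-26.5
for d in (20,40,56,59.5):
    arm.move_linear(k,RD(a0-d),v=60); s=telemetry.sense();R=s["tcp_rot"];print(d,np.degrees(np.arctan2(R[1,0],R[0,0])),s["force"].round(1),s["torque"].round(2),s["opening"],s["tool_pos"].round(1),s["time_s"])
arm.sleep(.3)
s=telemetry.sense();R=s["tcp_rot"];print(np.degrees(np.arctan2(R[1,0],R[0,0])),s["torque"])
look("w2")
im=optics.camera("scene");cv2.imwrite("pics/s2.png",im[...,::-1])
im=cv2.imread("pics/w2.png");sc=cv2.imread("pics/s2.png")[160:250,220:340]
cv2.imwrite("pics/w2b.png",np.hstack([cv2.resize(im,(400,300)),cv2.resize(sc,(400,300))]))
```

```text
20 -46.32822559796349 [-0.8  2.1  4.8] [0.26 0.1  0.1 ] 12.485393581169363 [567.8 115.3 113.4] 5.8167
40 -66.31924441255664 [-0.9  2.   6.1] [0.25 0.18 0.09] 12.545676165042394 [567.6 115.2 113.4] 6.3167
56 -82.32357156152932 [-0.2  0.3  6. ] [0.23 0.25 0.17] 12.497792773044429 [567.4 115.2 113.4] 6.75
59.5 -85.71457893204561 [-0.5  1.4  6. ] [0.26 0.25 0.69] 12.46000993035396 [567.4 115.2 113.3] 7.0
-85.70650235539314 [0.24913339 0.26684624 0.70132867]
```

View pics/w2b.png

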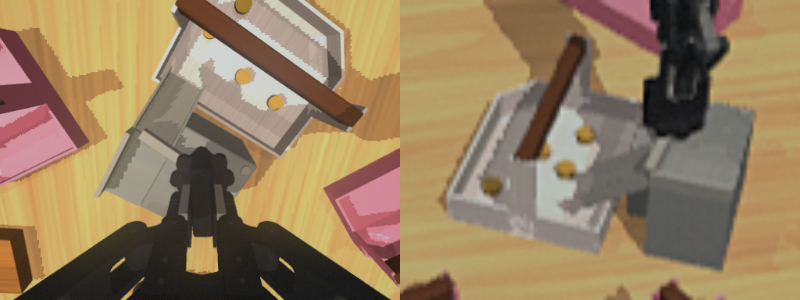

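The torque jump to 0.7 N m shows the knob is at its stop, and no blank remains visible on the deck or chute. Releasing and looking from above.

Run:
```python
from h import *
fingers.let_go(); arm.sleep(.5)
k=telemetry.sense()["tool_pos"]
arm.move_linear(k+[0,0,80],v=120)
arm.movep([520,20,330],RD(-27)); arm.sleep(.2)
s=look("w3");print(s["time_s"],s["force"])
im=cv2.imread("pics/w3.png");crop=cv2.resize(im[60:250,150:404],(800,600),interpolation=cv2.INTER_CUBIC)
cv2.imwrite("pics/w3b.png",np.clip(crop.astype(float)*1.5+10,0,255).astype(np.uint8))
```

```text
10.4333 [ 0.06748502 -0.32786786 -0.67319197]
```

View pics/w3b.png

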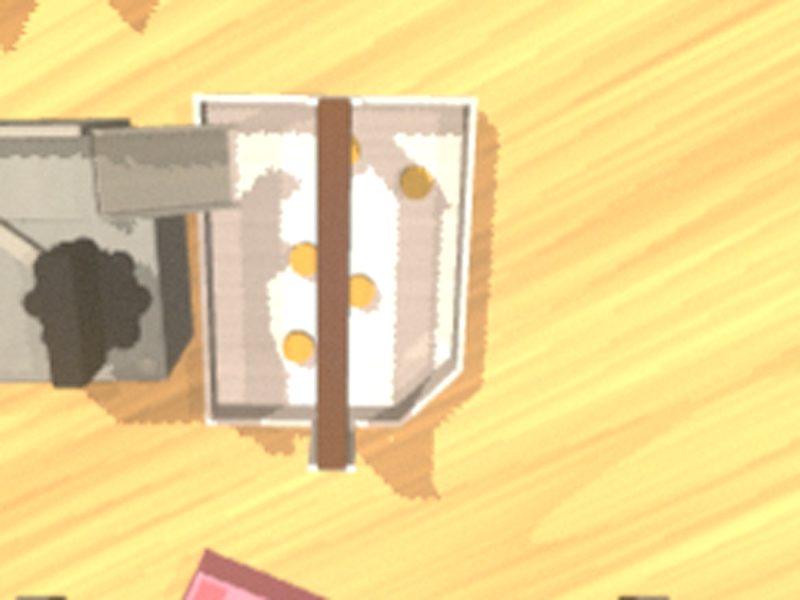

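All five blanks are in the tray: crop (345,152), (415,182), (303,259), (362,291) and (298,347). The knob is back with its bar along feeder x, and the lip still overhangs the wall. So I grip the bar, slide the tray out along its -y, and then lift.

Run:
```python
from h import *
c=wcam("w3");p=[onz(c,(150+u*.3175,60+v*.3167),89) for u,v in ((334,98),(332,466))]
d=p[0]-p[1];yaw=np.degrees(np.arctan2(d[1],d[0]));m=(p[0]+p[1])/2;print(p,np.linalg.norm(d),yaw,m)
assert abs(yaw+27)<3 and np.hypot(m[0]-521,m[1]-25)<8
m=np.array([m[0],m[1],72]);R=RD(yaw)
np.savez("tray.npz",m=m,yaw=yaw)
arm.movep(m+[0,0,60],R)
print("hit",arm.move_linear(m,v=80,stop_force=15))
fingers.close(90);s=telemetry.sense();print(s["opening"],s["force"],s["tool_pos"],s["time_s"])
R0=s["tcp_rot"];p0=s["tool_pos"];back=-R[:,1] if R[0,1]>0 else R[:,1]
print("back",back)
arm.move_linear(p0+[0,0,3],R0,v=20)
arm.move_linear(p0+back*50+[0,0,3],R0,v=40)
s=telemetry.sense();print(s["force"],s["tool_pos"],s["time_s"])
arm.move_linear(p0+back*50+[0,0,185],R0,v=80);arm.sleep(.3)
s=look("w4");print(s["force"],s["opening"],s["tool_pos"],s["time_s"])
```

```text
[array([591.2754974 , -11.78416494,  89.        ]), array([452.07765933,  60.32299522,  89.        ])] 156.76568715417554 -27.385026392522658 [521.67657837  24.26941514  89.        ]
hit False
10.48290114413057 [-0.8188737  -0.19505891  5.9046714 ] [521.68122368  24.25522152  72.41814269] 12.875
back [-0.45996775 -0.88793562 -0.        ]
[ 0.13219544  0.71816753 -5.25410811] [498.847767   -19.76500607  75.39025146] 14.6
[ 0.36692757  0.20280171 -4.57407011] 10.561592269600728 [498.66544738 -20.15403226 257.36950596] 17.325
```

View pics/w4.png

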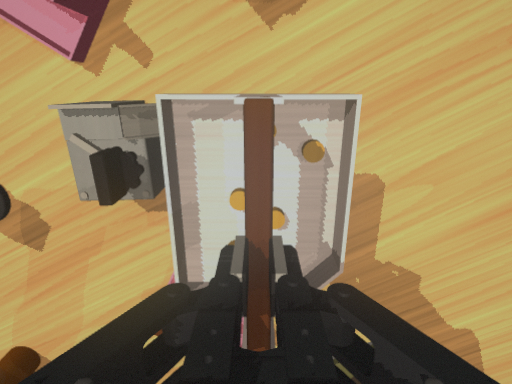

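The tray hangs level and clear of the feeder, with the blanks inside. Tilting toward the cut corner in stages.

Run:
```python
from h import *
from scipy.spatial.transform import Rotation as Ro
s=telemetry.sense();p=s["tool_pos"];yaw=np.radians(float(np.load("tray.npz")["yaw"]))
R0=RD(np.degrees(yaw));np.savez("lift.npz",p=p)
tx=np.array([np.cos(yaw),np.sin(yaw),0]);ty=np.array([-np.sin(yaw),np.cos(yaw),0]);h=-(tx+ty)/2**.5
a=np.cross([0,0,1],h);tilt=lambda d:Ro.from_rotvec(a*np.radians(d)).as_matrix()@R0
for d in (20,38): print(d,arm.solve_ik(p,tilt(d)))
for d in (8,16,24,32,38):
    arm.move_linear(p,tilt(d),v=40); arm.sleep(.2)
arm.sleep(1)
s=look("w5");cv2.imwrite("pics/s5.png",optics.camera("scene")[...,::-1]);cv2.imwrite("pics/d5.png",optics.camera("side")[...,::-1])
print(s["force"],s["opening"],s["tool_pos"],s["time_s"],s["tcp_rot"][:,2])
c=cam("scene");u,v=map(int,proj(c,s["tool_pos"]));b=cv2.imread("pics/s5.png")[max(v-30,0):v+75,u-70:u+70]
w=cv2.imread("pics/w5.png")
cv2.imwrite("pics/v5.png",np.hstack([cv2.resize(w,(400,300)),cv2.resize(b,(400,300),interpolation=cv2.INTER_CUBIC)]))
```

```text
20 [ -7.29213091  21.76473792  12.35923082 126.92353585 -42.72938088
  17.26057593 -74.44694163]
38 [ 38.82637068  28.13794758 -47.24329215 141.49769423 155.56866699
  20.5103376   90.44244541]Traceback (most recent call last):
  File "<stdin>", line 9, in <module>
cell.MotionError: the arm cannot follow that straight line within its joint ranges
```

Run:
```python
from h import *
from scipy.spatial.transform import Rotation as Ro
s=telemetry.sense();p=s["tool_pos"];print(p,s["tcp_rot"].round(3),s["joint_pos"].round(1),s["time_s"])
L=np.load("lift.npz")["p"];yaw=float(np.load("tray.npz")["yaw"])
for x in (600,680,740):
  for y in (-60,-150):
    for dy in (0,25,50):
      yr=np.radians(yaw+dy);tx=np.array([np.cos(yr),np.sin(yr),0]);ty=np.array([-np.sin(yr),np.cos(yr),0]);h=-(tx+ty)/2**.5;a=np.cross([0,0,1],h)
      q=[arm.solve_ik(np.array([x,y,270.]),Ro.from_rotvec(a*np.radians(d)).as_matrix()@RD(yaw+dy)) for d in (0,12,24,36)]
      print(x,y,dy,[None if k is None else np.round(k).astype(int).tolist() for k in q])
```

```text
[499.45493723 -19.75730692 257.51206917] [[ 0.83  -0.401  0.388]
 [-0.478 -0.87   0.123]
 [ 0.288 -0.287 -0.913]] [  2.7  21.   -0.2 130.  -52.   10.1 -64.9] 19.1417
600 -60 0 [[-20, 40, 41, 92, -29, 59, -88], [-16, 33, 34, 103, -36, 43, -80], [-2, 28, 14, 114, -46, 24, -69], [33, 30, -35, 123, 130, 3, 120]]
600 -60 25 [[-16, 38, 32, 92, -23, 57, -69], [-8, 33, 25, 100, -33, 47, -58], [11, 30, 1, 107, -37, 35, -51], [34, 33, -25, 113, -46, 23, -37]]
600 -60 50 [[-12, 37, 25, 91, -17, 56, -50], [-2, 35, 17, 95, -27, 53, -39], [20, 35, -9, 97, -25, 48, -38], [34, 38, -23, 99, -31, 46, -29]]
600 -150 0 [[-10, 41, 39, 89, -28, 60, -82], [-6, 35, 32, 100, -36, 46, -72], [10, 29, 11, 109, -44, 29, -62], [40, 31, -27, 118, -57, 8, -43]]
600 -150 25 [[-7, 39, 31, 89, -22, 59, -62], [1, 35, 25, 96, -32, 51, -51], [22, 33, -1, 101, -34, 40, -46], [40, 35, -21, 106, -41, 33, -34]]
600 -150 50 [[-3, 38, 24, 89, -17, 57, -42], [9, 36, 14, 90, -24, 56, -34], [29, 37, -11, 90, -21, 54, -34], [40, 41, -20, 91, -29, 54, -26]]
680 -60 0 [[-17, 47, 40, 76, -30, 67, -92], [-15, 40, 34, 90, -36, 50, -85]
[... 915 characters left out ...]
740 -60 25 [[-11, 50, 30, 63, -24, 73, -75], [-6, 45, 25, 74, -31, 60, -67], [3, 41, 13, 83, -39, 48, -56], [21, 41, -13, 91, -40, 34, -49]]
740 -60 50 [[-8, 49, 22, 62, -18, 71, -54], [-1, 47, 18, 67, -27, 67, -46], [11, 46, 2, 71, -29, 62, -42], [25, 48, -18, 74, -27, 56, -39]]
740 -150 0 [[-6, 53, 38, 60, -30, 76, -90], [-4, 46, 33, 75, -36, 58, -82], [2, 41, 23, 87, -44, 42, -70], [20, 38, -5, 98, -49, 21, -58]]
740 -150 25 [[-3, 52, 29, 59, -23, 74, -69], [2, 47, 24, 70, -31, 63, -61], [12, 43, 11, 78, -37, 53, -52], [28, 43, -12, 85, -36, 41, -47]]
740 -150 50 [[0, 50, 22, 59, -17, 73, -48], [7, 49, 17, 62, -26, 71, -41], [19, 49, -1, 64, -26, 67, -39], [30, 51, -17, 66, -26, 65, -36]]
```

Run:
```python
from h import *
from scipy.spatial.transform import Rotation as Ro
yaw=float(np.load("tray.npz")["yaw"])
def T(d,dy):
    yr=np.radians(yaw+dy);h=-np.array([np.cos(yr)-np.sin(yr),np.sin(yr)+np.cos(yr),0])/2**.5
    return Ro.from_rotvec(np.cross([0,0,1],h)*np.radians(d)).as_matrix()@RD(yaw+dy)
p0=telemetry.sense()["tool_pos"];P=np.array([640,-110,285.])
for i in (1,2,3,4): arm.move_linear(p0+(P-p0)*i/4,T(24,30*i/4),v=70)
for d in (30,36): arm.move_linear(P,T(d,30),v=40); arm.sleep(.3)
arm.sleep(1)
s=look("w5");cv2.imwrite("pics/s5.png",optics.camera("scene")[...,::-1]);cv2.imwrite("pics/d5.png",optics.camera("side")[...,::-1])
print(s["force"],s["opening"],s["tool_pos"],s["time_s"],s["tcp_rot"][:,2])
c=cam("scene");u,v=map(int,proj(c,s["tool_pos"]));b=cv2.imread("pics/s5.png")[max(v-30,0):v+75,u-70:u+70]
w=cv2.imread("pics/w5.png")
cv2.imwrite("pics/v5.png",np.hstack([cv2.resize(w,(400,300)),cv2.resize(b,(400,300),interpolation=cv2.INTER_CUBIC)]))
```

```text
[-0.38742345 -0.21010293 -5.37497658] 10.839464856825984 [ 640.00465389 -110.00765314  284.99075633] 24.3 [ 0.39623138  0.4341582  -0.80901628]
```

View pics/v5.png

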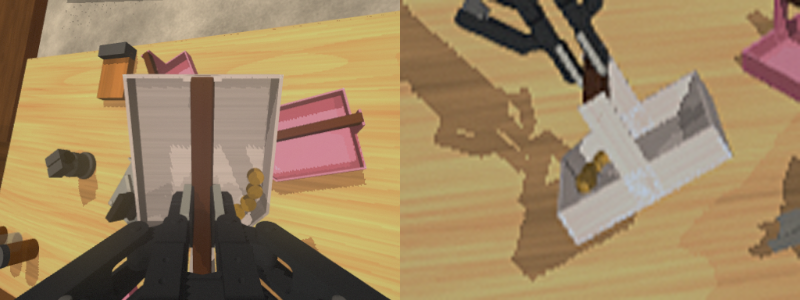

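The blanks lie in a chain near the cut corner, with the farthest at v5 (255,174). Measuring their distances in the tray plane.

Run:
```python
from h import *
d=np.load("pics/w5.npz");c=wcam("w5");im=cv2.imread("pics/w5.png");hsv=cv2.cvtColor(im,cv2.COLOR_BGR2HSV)
def tray(uv,z):
    o,r=ray(c,uv);o=d["R"].T@(o-d["p"]);r=d["R"].T@r;o=np.array([o[0],-o[1],72.4-o[2]]);r=r*[1,-1,-1];return o+r*(z-o[2])/r[2]
print("rim corners",tray((130*1.28,76*1.28),28).round(),tray((281*1.28,76*1.28),28).round())
for u,v in ((255,174),(253,189),(248,200),(242,211)):
    q=tray((u*1.28,v*1.28),11)-[0,0,8];print(q.round(1),np.linalg.norm(q-[-63,-48,3]).round(1))
cr=im[190:310,250:390];a=cv2.resize(cr,(560,480),interpolation=cv2.INTER_CUBIC);cv2.imwrite("pics/v6.png",np.clip(a*1.5,0,255).astype(np.uint8))
```

```text
rim corners [77. 59. 28.] [ 77. -63.  28.]
[-17.1 -52.5   3. ] 46.1
[-34.  -51.7   3. ] 29.2
[-47.  -47.4   3. ] 16.1
[-60.3 -41.9   3. ] 6.7
```

View pics/v6.png

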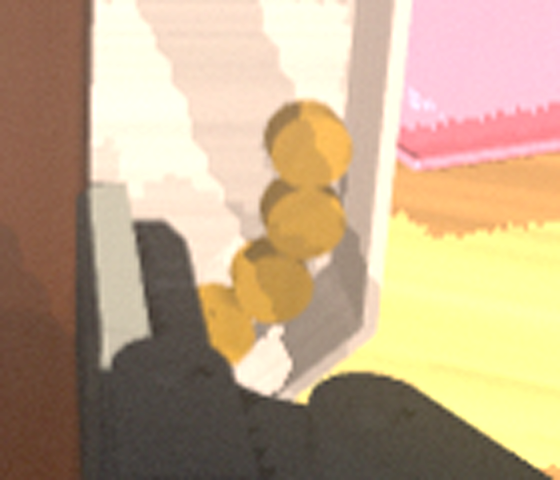

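```bash
cat > b.py <<'E'
from h import *
import sys
def run(tag):
    d=np.load(f"pics/w{tag}.npz")
    for n,c,f in (("wrist",wcam(f"w{tag}"),"w"),("scene",cam("scene"),"s"),("side",cam("side"),"d")):
        im=cv2.imread(f"pics/{f}{tag}.png");hsv=cv2.cvtColor(im,cv2.COLOR_BGR2HSV)
        poly=[]
        W=lambda q:d["p"]+d["R"]@np.array([q[0],-q[1],72.4-q[2]])
        hull=cv2.convexHull(np.array([proj(c,W((sx*77,sy*62,z))) for sx in(-1,1) for sy in (-1,1) for z in (3,11)],np.float32))
        reg=cv2.fillConvexPoly(np.zeros(im.shape[:2],np.uint8),hull.astype(np.int32),1)
        m=cv2.inRange(hsv,(14,120,50),(30,255,255))*reg
        o0=d["R"].T@(c[2][:3,3]-d["p"]);print(n,"cam in tray frame",np.round([o0[0],-o0[1],72.4-o0[2]]))
        k,l,st,ce=cv2.connectedComponentsWithStats(m)
        for i in range(1,k):
            if st[i,4]<8: continue
            ys,xs=np.where(l==i);Q=[]
            for u,v in zip(xs,ys):
                o,r=ray(c,(u,v));o=d["R"].T@(o-d["p"]);r=d["R"].T@r;o=np.array([o[0],-o[1],72.4-o[2]]);r=r*[1,-1,-1];Q.append((o+r*(9-o[2])/r[2])[:2])
            Q=np.array(Q);print(" area",st[i,4],"box",st[i,:4],"tray xy",Q.min(0).round(),Q.max(0).round(),"far",np.hypot(*(Q+[63,48]).T).max().round())
run(sys.argv[1])
E
python3 b.py 5
```

```text
wrist cam in tray frame [ 83.   1. 224.]
 area 1157 box [299 216  39  65] tray xy [-71. -62.] [-12. -33.] far 51.0
scene cam in tray frame [902. 121. 273.]
 area 71 box [207 187  11  14] tray xy [-74. -61.] [  0. -33.] far 63.0
side cam in tray frame [ -90. 1062.   76.]
```

By occlusion, the fifth blank must be behind the fingers and upright, at y between -34 and -8 on the -x wall. I'll tilt a bit further and yaw the tray so the scene camera sees past the upright.

```bash
python3 - <<'E'
from h import *
from scipy.spatial.transform import Rotation as Ro
yaw=float(np.load("tray.npz")["yaw"])
def T(d,dy):
    yr=np.radians(yaw+dy);h=-np.array([np.cos(yr)-np.sin(yr),np.sin(yr)+np.cos(yr),0])/2**.5
    return Ro.from_rotvec(np.cross([0,0,1],h)*np.radians(d)).as_matrix()@RD(yaw+dy)
P=np.array([640,-110,285.])
def snap(t):
    s=look("w"+t);cv2.imwrite(f"pics/s{t}.png",optics.camera("scene")[...,::-1]);cv2.imwrite(f"pics/d{t}.png",optics.camera("side")[...,::-1]);print(s["time_s"],s["opening"],s["force"].round(1),s["tcp_rot"][2,2])
for t,d,dy in (("6",40,30),("7",40,48),("8",33,48)):
    try: arm.move_linear(P,T(d,dy),v=40); arm.sleep(.8); snap(t)
    except arm.MotionError as e: print(t,e)
E
for t in 6 7 8; do echo == $t; python3 b.py $t; done
```

```text
25.5 10.180254706491603 [ 0.7  0.3 -4.7] -0.766078448225287
26.9167 10.827228890837581 [ 0.5 -0.  -5.4] -0.7660362100958197
28.1417 10.782731369100992 [ 0.3  0.4 -4.6] -0.8386225845833716
== 6
wrist cam in tray frame [ 83.   1. 224.]
 area 1164 box [299 215  39  66] tray xy [-71. -62.] [-11. -33.] far 52.0
scene cam in tray frame [910. 130. 222.]
 area 60 box [209 189  11  13] tray xy [-78. -62.] [ -9. -33.] far 54.0
side cam in tray frame [ -91. 1061.   28.]
== 7
wrist cam in tray frame [ 83.   1. 224.]
 area 1174 box [300 215  38  66] tray xy [-71. -62.] [-11. -34.] far 52.0
scene cam in tray frame [889. -58. 346.]
 area 113 box [210 183  12  21] tray xy [-77. -61.] [ -0. -17.] far 63.0
side cam in tray frame [ 180. 1034. -116.]
== 8
wrist cam in tray frame [ 83.   1. 224.]
 area 1176 box [300 215  38  66] tray xy [-71. -62.] [-11. -34.] far 52.0
scene cam in tray frame [862. -85. 415.]
 area 115 box [205 182  13  20] tray xy [-82. -60.] [ -3. -17.] far 60.0
side cam in tray frame [ 191. 1045.  -10.]
```

With the yaw changed, the scene view shows the fifth blank next in the chain at about tray (-69,-26). All blank centres are within about 46 mm of the corner, at rest, with the tray tilted 33° and still.

Run:
```python
from h import *
arm.sleep(.5);print(order.job_done())
```

```text
the job is handed in; nothing more can be done
None
```

I handed the job in at about 29 s with the knob twisted to its stop and sprung back, and the tray held still in the air at 33°. I measured four blanks within about 46 mm of the cut-off corner; the fifth, mostly hidden by the gripper, shows beside them in the scene camera's colour mask. No verdict was returned.

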